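# Pack the ski-tuning tray

### The arm

A 7-joint arm with a two-finger parallel gripper is mounted at the origin on the work surface. World frame = base frame: x ahead of the robot, y to its left, z up, the work surface at z = 0. Lengths are in m, angles in rad, forces in N, time in s.
With the tool pointing down it reaches from about 0.35 to 0.9 m from the base axis. Payload 7.2 kg.
Tool frame: the origin (TCP) lies at the centre of the arm's flange, where the gripper is bolted on; the fingertips stand 173 mm ahead of it and the grasp point (between the pads) lies 155 mm ahead of it; z points along the fingers, y is the line along which they close (so a half turn about z gives the same grasp; the last joint's range is limited). The gripper opens to 85 mm and grips with 20 to 120 N. Pads are 22 mm wide; open, the fingers measure 114 mm over their backs; the gripper's body (76 mm by 85 mm) begins 54 mm behind the grasp point. The pads swing forward as they close: fully open they stand 13 mm farther back than shut.
Start: joints at [1.263, 0.411, -0.013, 1.596, 0.006, 1.134, -0.082], TCP at [0.148, -0.607, 0.405] pointing down, gripper open.
Joint ranges: [-2.95, 2.95], [-0.29, 1.99], [-1.47, 1.44], [0.14, 2.54], [-1.03, 4.17], [0.13, 1.85], [-2.86, 2.86]. Speed limits (rad/s): [2.39, 2.39, 3.01, 3.01, 3.14, 3.14, 3.14].

### API

Orientations are given as a rotation vector (axis times angle).
In Python, from rig import manip gives the robot as it stands. Calls block until the motion is done:
- manip.goto(position, orientation): joint-space move of the TCP to a pose.
- manip.move_l(position, attitude=None, rate=0.15, contact_N=None): straight line of the TCP; attitude=None keeps the orientation; rate is the mean speed in m/s. With contact_N (N) it stops when the force on the tool has changed by that much, and returns True; else False.
- manip.move_joints(angles): joint-space move.
- manip.gripper_to(opening, force=None): finger opening in m; force is the grip in N (None keeps the last); returns when the fingers have stopped.
- manip.dwell(seconds).
- manip.inverse_kinematics(position, orientation): joint angles nearest the present ones, or None.
- manip.grab_frame(name): name is "side" or "top"; returns the picture (480x640x3 uint8, red, green, blue); there is no depth.
- manip.camera_model(name): a dict with "fx", "fy", "cx", "cy" (pixels), "k1" (the pictures are not rectified: a ray, as slopes to the right and down, at radius r is drawn at 1 + k1 r^2 times it, then the intrinsics apply), "extrinsics" (4x4, takes a point from camera to world coordinates). Camera axes: x right, y down, z forward; pixel columns grow to the right and rows downward; lengths in m; the calibration is good to about 2 mm. A picture is of the moment at which its call begins. camera_model takes no time and is no camera call.
A pose or a line that the arm cannot do raises manip.PlanningError and nothing moves.
- manip.job_done(): hands the job in; it is judged then, once.
Readings, each from a call of its own:
- manip.current_time_s(): time.
- manip.current_q(): joint angles.
- manip.current_joint_velocities(): joint speeds.
- manip.current_joint_torque(): joint torques, N m.
- manip.current_tcp_pos(): TCP position.
- manip.current_eef_rot(): TCP orientation.
- manip.current_force(): force on the tool from outside, world axes, zero at the start.
- manip.current_torque(): the same for the moment, N m.
- manip.current_opening(): finger opening in m.
- manip.current_grasp_force(): force on a finger pad.
Only numpy, scipy, OpenCV 4.12 (cv2) and the standard library are available. Lean on these libraries where they do the work, as an engineer would, in place of code of your own. Each camera call takes 0.05 s, during which the arm holds its last target. There are 200 camera calls.

### The job

Tidy the ski-tuning kit into the grey tray: put the brush, the cork block, the edge file guide and the full-length sharpening stone each in the pocket shaped for it, right way up as they lie now and flat on the pocket floor. The two worn-down stubs, one of cork and one of stone, do not belong in the kit: leave them where they lie.

Things in the scene. Friction and masses are not known exactly. Their poses are not given: they have to be found in the camera images.
- brush: Hand brush with rounded ends (stadium outline), 112 x 48 mm and 34 mm tall: brass bristle block (about 100 x 40 mm) from 0 to 14 mm, pale wooden back (48 mm wide) from 14 to 30 mm and a narrower raised part (104 x 40 mm) to 34 mm. About 110 g. Origin: centre of its underside (bristle ends), x along its length, z up. It lies on a 3 mm bench mat, x level and z up.
- cork: Full-size cork block, 68 x 58 x 34 mm (x, y, z), about 50 g. Origin: centre of its underside. It lies on a 3 mm bench mat, x level and z up.
- guide: Edge file guide: aluminium base plate 90 x 42 x 10 mm with a blue grip bar on its middle (56 mm long, 24 mm wide, from 10 to 36 mm height) and a brass thumb screw (14 mm across, top at 20 mm) at each end of the bar. About 170 g. Origin: centre of its underside, x along its length, z up. It lies on a 3 mm bench mat, x level and z up.
- stone: Full-length red-brown sharpening stone, 100 x 26 x 26 mm (x, y, z), about 130 g. Origin: centre of its underside, x along its length. It lies on a 3 mm bench mat, x level and z up.
- cork_stub: Worn-down cork stub, 36 x 58 x 30 mm (x, y, z): same material as the cork block but about half of it. To be left where it lies. Origin: centre of its underside. It lies on a 3 mm bench mat, x level and z up.
- stone_stub: Worn-down stub of sharpening stone, 48 x 26 x 24 mm (x, y, z): about half of the full stone. To be left where it lies. Origin: centre of its underside. It lies on a 3 mm bench mat, x level and z up.
- insert_brush: Grey moulded insert, 146 x 90 x 10 mm, black pocket floor; four such fill a steel tray (306 x 194 mm) in changing order. Its pocket is the long one with cut-off corners (octagonal), 126 x 62 mm with 20 mm corner cuts, for the brush, 8 mm deep, centred. Fixed. Origin: centre of its underside (2 mm above the bench), x along its long side, z up; pocket floor at z = 2 mm, top z = 10, tray rim z = 11.
- insert_cork: Grey moulded insert, 146 x 90 x 10 mm, black pocket floor; four such fill a steel tray (306 x 194 mm) in changing order. Its pocket is the short, nearly square one, 84 x 74 mm, for the cork block, 8 mm deep, centred. Fixed. Origin: centre of its underside (2 mm above the bench), x along its long side, z up; pocket floor at z = 2 mm, top z = 10, tray rim z = 11.
- insert_guide: Grey moulded insert, 146 x 90 x 10 mm, black pocket floor; four such fill a steel tray (306 x 194 mm) in changing order. Its pocket is the plain rectangle of middle width, 106 x 58 mm, for the file guide, 8 mm deep, centred. Fixed. Origin: centre of its underside (2 mm above the bench), x along its long side, z up; pocket floor at z = 2 mm, top z = 10, tray rim z = 11.
- insert_stone: Grey moulded insert, 146 x 90 x 10 mm, black pocket floor; four such fill a steel tray (306 x 194 mm) in changing order. Its pocket is the long narrow slot, 116 x 40 mm, for the sharpening stone, 8 mm deep, centred. Fixed. Origin: centre of its underside (2 mm above the bench), x along its long side, z up; pocket floor at z = 2 mm, top z = 10, tray rim z = 11.
Things that resemble listed ones, but are neither listed nor needed, are in the scene too. What is shaped like the stone but blue or white is not meant.

How it is judged:
At the end, for the whole second after the job is handed in: The four lie in their own pockets, released, at rest: centre within 13 mm of the insert's centre along each side, underside under 6 mm above the insert's underside, tilt under 0.08 rad; both stubs within 30 mm of their start (x of brush in the frame of insert_brush between -0.013 and 0.013 m and y of brush in the frame of insert_brush between -0.013 and 0.013 m and z of brush in the frame of insert_brush below 0.006 m and angle between each of brush, cork, guide, stone's own z axis and vertical below 0.08 rad and linear speed of each of brush, cork, guide, stone below 0.02 m/s and angular speed of each of brush, cork, guide, stone below 0.2 rad/s and contact force between each of brush, cork, guide, stone and the fingers below 0.1 N and x of cork in the frame of insert_cork between -0.013 and 0.013 m and y of cork in the frame of insert_cork between -0.013 and 0.013 m and z of cork in the frame of insert_cork below 0.006 m and x of guide in the frame of insert_guide between -0.013 and 0.013 m and y of guide in the frame of insert_guide between -0.013 and 0.013 m and z of guide in the frame of insert_guide below 0.006 m and x of stone in the frame of insert_stone between -0.013 and 0.013 m and y of stone in the frame of insert_stone between -0.013 and 0.013 m and z of stone in the frame of insert_stone below 0.006 m and distance of each of cork_stub, stone_stub from where it was at the start of the episode below 0.03 m); the robot touches nothing.
It fails at once if a worn stub is lifted or pushed more than 30 mm from where it lay (distance of any of cork_stub, stone_stub from where it was at the start of the episode above 0.03 m).
It also fails if it takes over 112 s, if anything falls off the work surface, if the arm or the gripper's body presses on something with over 40 N, if the wrist force passes 120 N, or if a joint passes its speed limit or range.

## Working session

There is one attempt and no reset: what is moved stays moved. The work goes in short steps, each a Python script; the robot and the scene stay as the last script left them, time stands still between calls to the robot, and variables do not carry over. Pictures are saved under pics/ and viewed, at most 14 in all, crops included, and the job is handed in when it is done.

```bash
mkdir -p pics; ls; python3 - <<'E'
from rig import manip
import cv2
for n in("top","side"):
    cv2.imwrite(f"pics/{n}0.png",manip.grab_frame(n)[:,:,::-1]); print(n,manip.camera_model(n))
print(manip.current_tcp_pos(),manip.current_eef_rot(),manip.current_opening(),manip.current_time_s())
E
```

```text
pics
top {'fx': 575.0652526333014, 'fy': 575.0652526333014, 'cx': 312.74861527110363, 'cy': 242.6351703447137, 'k1': 0.04932188188569982, 'extrinsics': array([[-6.27749517e-04, -9.96152148e-01,  8.76384881e-02,
         3.37776695e-01],
       [-9.99978439e-01,  1.19818706e-03,  6.45653120e-03,
         5.69784571e-02],
       [-6.53669472e-03, -8.76325454e-02, -9.96131421e-01,
         1.55754026e+00],
       [ 0.00000000e+00,  0.00000000e+00,  0.00000000e+00,
         1.00000000e+00]])}
side {'fx': 447.42317143013844, 'fy': 447.42317143013844, 'cx': 319.1322857547667, 'cy': 239.04077673430385, 'k1': -0.006135321871921515, 'extrinsics': array([[-0.93010019, -0.1978213 ,  0.30948403,  0.21186103],
       [-0.36728258,  0.51039262, -0.77756214,  0.76124214],
       [-0.00414001, -0.83687879, -0.54737259,  0.5330536 ],
       [ 0.        ,  0.        ,  0.        ,  1.        ]])}
[ 0.14839981 -0.60693195  0.40392063] [-3.11758789e+00 -3.75701117e-01  3.94672579e-04] 0.08567353398819262 0.1
```

View pics/top0.png

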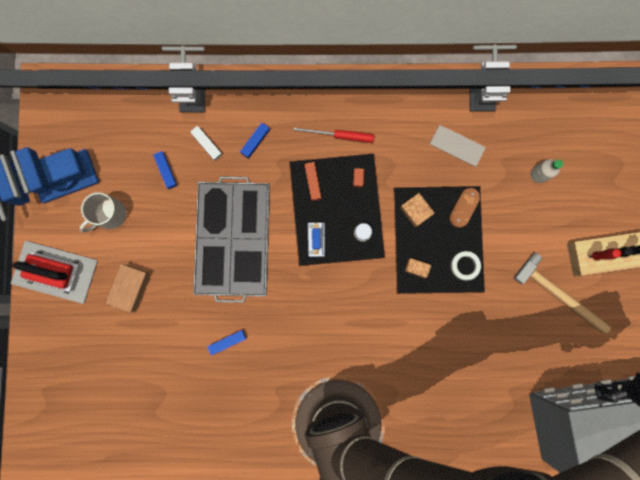

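View pics/side0.png

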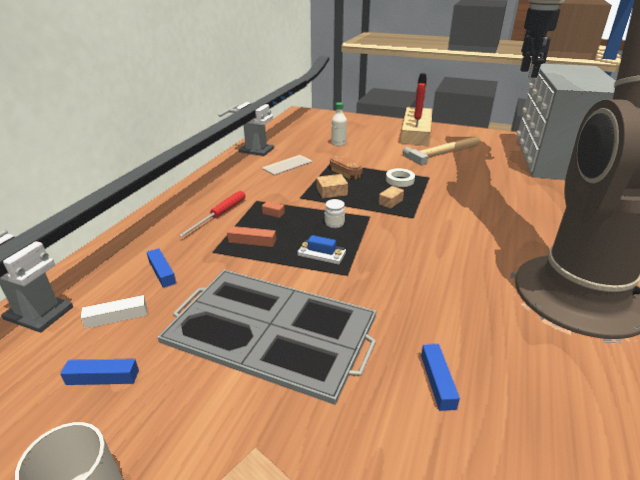

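Top view: tray at (232,238). Left mat (337,210) holds the red-brown long bar (313,181), short red stub (358,177), guide (316,239) and a white jar. Right mat (440,240) holds the large cork (417,209), small cork (419,268), brush (464,207) and a ring. I'll enlarge to confirm them and pick corners.

```bash
python3 - <<'E'
import cv2
def crop(n,src,x0,y0,x1,y1,s):
    im=cv2.imread(src)[y0:y1,x0:x1]; im=cv2.resize(im,None,fx=s,fy=s,interpolation=cv2.INTER_CUBIC)
    st=20
    for x in range((x0//st+1)*st,x1,st):
        cv2.line(im,(int((x-x0+.5)*s),0),(int((x-x0+.5)*s),6),(0,255,255),1);cv2.putText(im,str(x),(int((x-x0+.5)*s)-12,18),0,.4,(0,255,255),1)
    for y in range((y0//st+1)*st,y1,st):
        cv2.line(im,(0,int((y-y0+.5)*s)),(6,int((y-y0+.5)*s)),(0,255,255),1);cv2.putText(im,str(y),(8,int((y-y0+.5)*s)+4),0,.4,(0,255,255),1)
    cv2.imwrite(n,im); print(im.shape)
crop("pics/c1.png","pics/top0.png",290,150,490,296,4)
crop("pics/c2.png","pics/side0.png",220,150,420,270,4)
crop("pics/c3.png","pics/top0.png",185,170,285,305,4.4)
E
```

```text
(584, 800, 3)
(480, 800, 3)
(594, 440, 3)
```

View pics/c1.png

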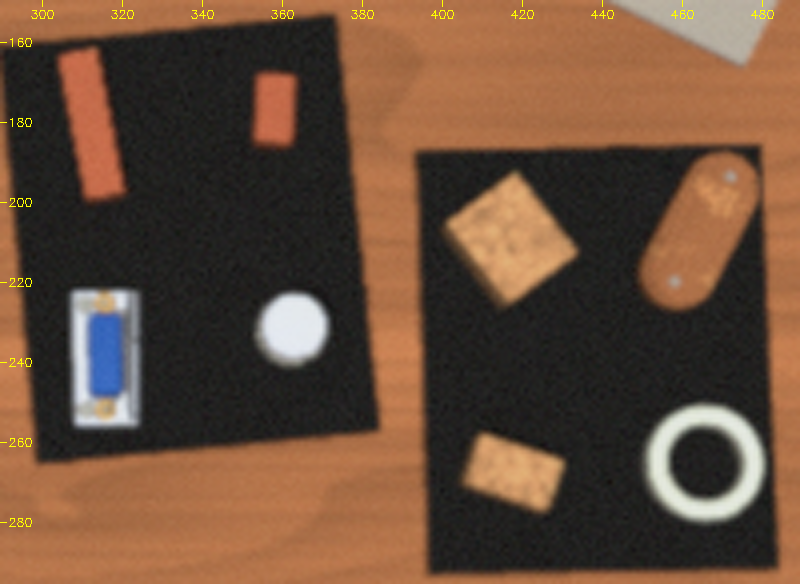

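View pics/c2.png

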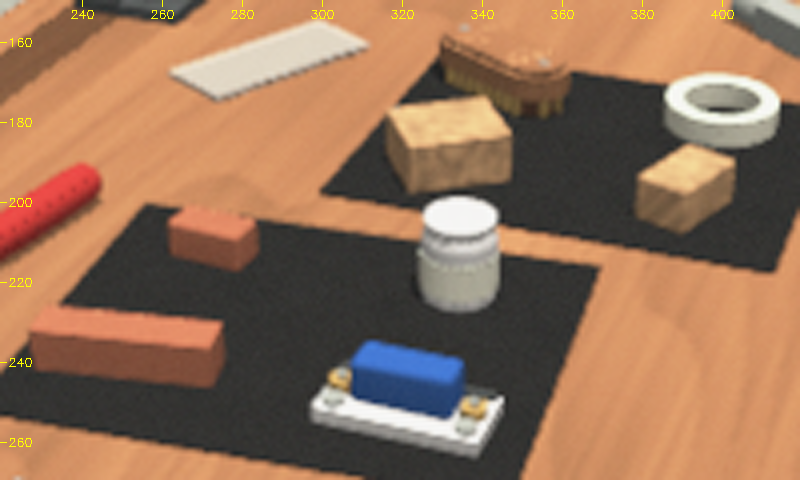

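View pics/c3.png

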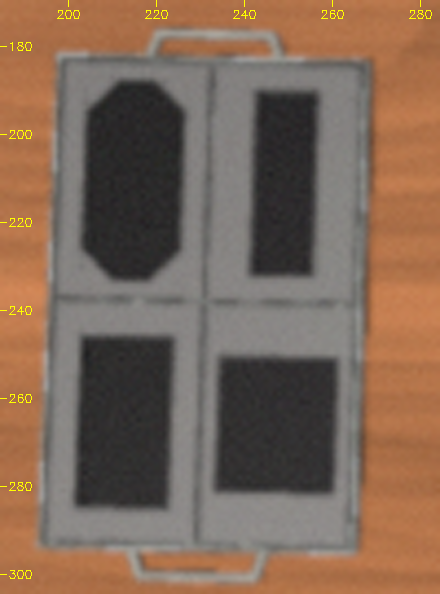

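Crops: the stone is the full-length red-brown bar at top-view (313,181). The short one at (358,177) is about half as long, so it is the stub; the blue and white bars are not meant. The cork is the large block at (417,209), and the small one at (419,268) is the stub. The brush is at (465,207) and the guide at (316,239). Pockets: brush octagon (215,210), stone slot (249,211), guide rectangle (213,265), cork near-square (247,266).

Next I triangulate the corners from both views.

```bash
cat > h.py <<'E'
import numpy as np, cv2
from rig import manip
from scipy.spatial.transform import Rotation as R
def ray(n,uv):
    m=manip.camera_model(n);T=m["extrinsics"]
    d=np.array([(uv[0]-m["cx"])/m["fx"],(uv[1]-m["cy"])/m["fy"]]);s=d.copy()
    for _ in range(9): s=d/(1+m["k1"]*(s@s))
    return T[:3,3],T[:3,:3]@np.r_[s,1]
def atz(n,uv,z):
    o,d=ray(n,uv); return (o+d*(z-o[2])/d[2])[:2]
def tri(a,b):
    o,d=ray("top",a);p,e=ray("side",b)
    t=np.linalg.lstsq(np.c_[d,-e],p-o,rcond=None)[0]; A=o+d*t[0];B=p+e*t[1]
    return (A+B)/2,np.linalg.norm(A-B)
def rv(psi): return (R.from_euler("z",psi)*R.from_euler("x",np.pi)).as_rotvec()
E
cat > loc.py <<'E'
from h import *
c1=lambda L:[(290+u/4-.5,150+v/4-.5) for u,v in L]
c2=lambda L:[(220+u/4-.5,150+v/4-.5) for u,v in L]
c3=lambda L:[(185+u/4.4-.5,170+v/4.4-.5) for u,v in L]
D={"stone":(c1([(58,56),(97,47),(126,193),(86,202)]),c2([(30,331),(35,307),(223,321),(216,347)]),.029),
"cork":(c1([(443,227),(516,170),(579,250),(507,308)]),c2([(404,150),(386,106),(488,97),(512,148)]),.037),
"brush":(c1([(730,176),(674,281)]),c2([(465,30),(545,62)]),.037),
"bar":(c1([(90,313),(122,313),(122,397),(90,397)]),c2([(355,369),(372,342),(464,357),(452,390)]),.039),
"plate":(c1([(72,291),(139,291),(139,427),(73,427)]),None,.013),
"tray":(c3([(58,54),(371,61),(357,551),(40,543)]),[(162,338),(218,273),(376,316),(333,390)],.013),
"Pstone":(c3([(258,91),(319,93),(313,276),(249,274)]),None,.012),
"Pguide":(c3([(82,336),(175,338),(168,507),(75,506)]),None,.012),
"Pcork":(c3([(220,356),(338,360),(333,493),(214,491)]),None,.012),
"Pbrush":(c3([(85,110),(136,80),(186,115),(180,250),(131,280),(82,245)]),None,.012)}
for k,(t,s,z) in D.items():
    P=np.array([atz("top",p,z) for p in t]); c=P.mean(0)
    out=[k,c.round(4)]
    if len(P)==4: out+=["sides",[round(float(np.linalg.norm(P[i]-P[(i+1)%4]))*1000,1) for i in range(4)],"ang12,03",[round(float(np.degrees(np.arctan2(*(P[i]-P[j])[::-1]))),1) for i,j in((1,2),(0,3),(1,0),(2,3))]]
    if len(P)==2: out+=["ang",np.degrees(np.arctan2(*(P[0]-P[1])[::-1])).round(1)]
    if s:
        Q=[tri(a,b) for a,b in zip(t,s)]; out+=["tri",np.mean([q[0] for q in Q],0).round(4),"gap",max(q[1] for q in Q).round(4)]
    print(*out)
E
python3 loc.py
```

```text
stone [0.64   0.0676] sides [27.0, 101.4, 27.5, 101.3] ang12,03 [11.0, 10.7, -76.9, -77.3] tri [0.6416 0.0684 0.0289] gap 0.0069
cork [ 0.5606 -0.2113] sides [62.1, 67.6, 61.8, 68.4] ang12,03 [37.2, 37.4, -52.0, -51.3] tri [ 0.5626 -0.2113  0.0341] gap 0.0075
brush [ 0.5671 -0.3374] ang -28.7 tri [ 0.5682 -0.3372  0.0367] gap 0.0026
bar [0.4831 0.0582] sides [21.3, 56.0, 21.2, 56.0] ang12,03 [-0.1, -0.0, -90.1, -90.1] tri [0.4842 0.0585 0.0363] gap 0.0051
plate [0.4829 0.0584] sides [45.3, 92.1, 44.4, 92.1] ang12,03 [-0.1, 0.4, -90.1, -90.1]
tray [0.4872 0.2862] sides [193.3, 301.8, 192.5, 301.0] ang12,03 [-1.3, -1.1, -91.3, -91.5] tri [0.4891 0.2867 0.0096] gap 0.013
Pstone [0.5597 0.2392] sides [37.7, 113.7, 39.3, 113.8] ang12,03 [-1.4, -2.2, -91.9, -91.9]
Pguide [0.4129 0.3353] sides [56.9, 103.3, 56.5, 103.9] ang12,03 [-1.6, -1.4, -91.3, -90.7]
Pcork [0.4108 0.243 ] sides [72.3, 81.3, 72.5, 82.5] ang12,03 [-1.7, -1.9, -92.0, -91.0]
Pbrush [0.5619 0.3324]
```

```bash
cat >> h.py <<'E'
PK=dict(guide=(.4129,.3353),stone=(.5597,.2392),cork=(.4108,.243),brush=(.5619,.3324)); YAW=np.radians(-1.4)
T=lambda:round(manip.current_time_s(),1)
UP=.30
def above(xy,deg,w):
    manip.gripper_to(w); manip.goto([*xy,UP],rv(np.radians(deg))); print("above",T())
def place(name,z,w):
    "z: TCP height of the grasp; pocket floor is 1 mm above the mat"
    x,y=PK[name]
    p=manip.current_tcp_pos(); manip.move_l([p[0],p[1],UP],rate=.2)
    print("lifted",manip.current_opening(),manip.current_grasp_force(),T())
    manip.goto([x,y,UP],rv(YAW)); manip.move_l([x,y,z+.02],rate=.2)
    hit=manip.move_l([x,y,z+.000],rate=.03,contact_N=4)
    print("place hit",hit,manip.current_tcp_pos()[2]-z-.001,T())
    manip.gripper_to(w); manip.move_l([x,y,UP],rate=.25); print("done",T())
E
python3 - <<'E'
from h import *
xy=(.4834,.0585)
above(xy,0,.034)
manip.move_l([*xy,.21],rate=.2)
print(manip.move_l([*xy,.165],rate=.03,contact_N=4),manip.current_tcp_pos(),manip.current_force(),T())
cv2.imwrite("pics/g1.png",cv2.resize(manip.grab_frame("side")[120:300,200:440][:,:,::-1],None,fx=3,fy=3))
E
```

```text
above 3.3
True [0.48336475 0.05860976 0.18565261] [-1.54014591  0.45960494  6.54196309] 4.8
```

View pics/g1.png

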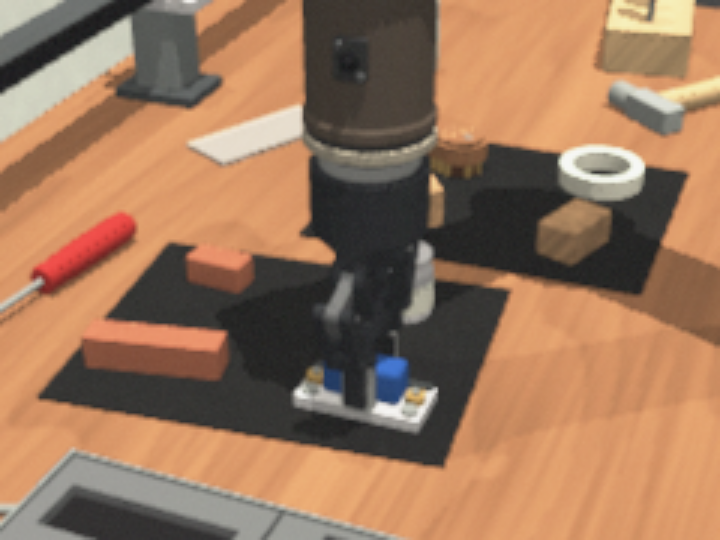

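The fingers straddle the middle of the blue bar and rest on the plate (crop ≈(360,385)). Contact at z=0.1857 puts the fingertip offset at 173 mm, as stated. Now I'll grip and place it.

```bash
python3 - <<'E'
from h import *
z=.1905
manip.move_l([.4834,.0585,z],rate=.05); manip.gripper_to(.0,force=50)
print(manip.current_opening(),manip.current_grasp_force())
place("guide",z,.045)
xy=(.6405,.0678)
above(xy,10.9,.05); z=.003+.012+.173
manip.move_l([*xy,z],rate=.15,contact_N=8); print(manip.current_tcp_pos())
manip.gripper_to(.0,force=50)
print(manip.current_opening(),manip.current_grasp_force())
place("stone",z,.045)
cv2.imwrite("pics/p1.png",cv2.resize(manip.grab_frame("side")[180:420,120:440][:,:,::-1],None,fx=2.2,fy=2.2))
E
```

```text
0.02284319795795196 49.857982993125916
lifted 0.023105047731777552 49.139952063560486 6.0
place hit True 6.741330687734613e-05 8.3
done 9.3
above 10.8
[0.64089099 0.06826263 0.18892377]
0.024997966399406286 50.214807987213135
lifted 0.024723057257505295 49.258756041526794 12.8
place hit True 0.0014435996393192272 14.7
done 15.7
```

View pics/p1.png

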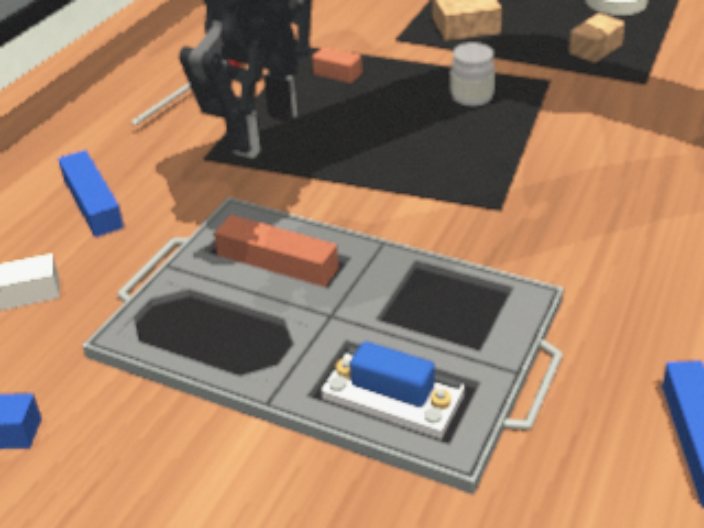

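Guide (crop 393,385) and stone (277,250) sit flat inside their pockets. Next are the cork and the brush.

```bash
python3 - <<'E'
from h import *
for n,xy,deg,w,t,o in (("cork",(.5612,-.2113),37.3,.082,.011,.076),("brush",(.5676,-.3373),-28.7,.075,.014,.065)):
    above(xy,deg,w); z=.003+t+.173
    manip.move_l([*xy,z+.03],rate=.2); print("hit",manip.move_l([*xy,z],rate=.06,contact_N=8))
    manip.gripper_to(.0,force=40 if n=="cork" else 60)
    print(manip.current_opening(),manip.current_grasp_force())
    place(n,z,o)
p=manip.current_tcp_pos();manip.move_l([.45,-.1,.35],rate=.25)
s=cv2.resize(manip.grab_frame("side")[180:420,120:440][:,:,::-1],None,fx=2.2,fy=2.2)
cv2.imwrite("pics/p2.png",s)
cv2.imwrite("pics/t2.png",cv2.resize(manip.grab_frame("top")[150:300,180:490][:,:,::-1],None,fx=2.5,fy=2.5,interpolation=2))
E
```

```text
above 17.8
hit False
0.05688534742399156 43.62046480178833
lifted 0.057216040926541215 43.111072182655334 20.1
place hit True 0.0005507321103686577 23.1
done 24.0
above 26.4
hit False
0.04618789522797309 63.33785891532898
lifted 0.04651634476653138 62.69671440124512 28.6
place hit True 0.000774039999210053 32.2
done 33.1
```

View pics/p2.png

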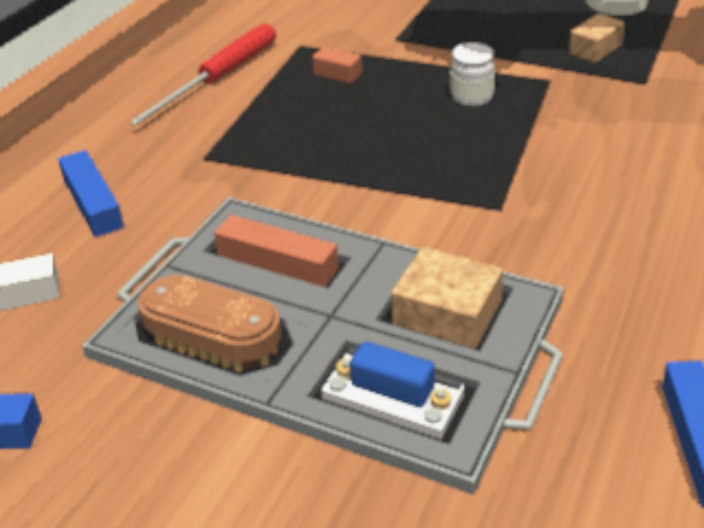

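View pics/t2.png

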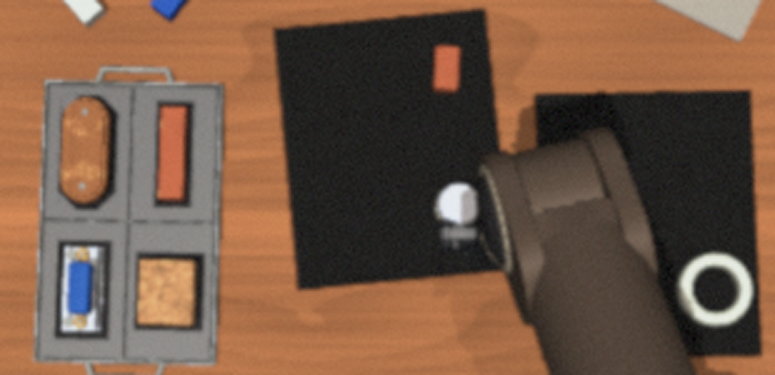

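All four are flat in their pockets with floor showing around them: brush (85,150), stone (173,153), guide (80,288) and cork (166,291). Both stubs are untouched.

```bash
python3 -c "
from rig import manip
print(manip.current_time_s(),manip.job_done())"
```

```text
the job is handed in; nothing more can be done
35.1583 None
```

I placed the brush, cork, guide and stone in their own pockets, left both stubs where they lay, and handed the job in at 35 s of the 112 s limit; the hand-in call returned no verdict.

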